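U-bolt a filter cartridge into its bench bracket

TASK

Take the U-bolt out of its holder block, pass both legs down astride the filter cartridge and through the two holes of the loose clamp plate beneath it, feeling for the holes, then press the U-bolt down gently until the cartridge is fully home in its bracket, with the bend of the U-bolt resting on it. Never use hard force on the bracket, plate or cartridge, let go at the end, and leave the beaker, the spanner and the tin where they are.

Things in the scene. Friction and masses are not known exactly. Their poses are not given: they have to be found in the camera images.
- ubolt_tab (a point): Grip point of the loose U-bolt: middle of the flat black tab on its bend, 36 mm along local x, 12 mm along local y (grip it across y), reaching 25 mm below and 11 mm above this point. The U-bolt stands legs down in the holder, local z up. Leg tips lie 93 mm below this point, the inside of the bend 26 mm below it.
- ubolt_legs (a point): Point midway between the two leg tips of the U-bolt, at tip level; same axes. The two parallel round steel legs are 8 mm thick, centre lines at local x = +25 and -25 mm; the last 3 mm taper to 6 mm.
- ubolt: The whole U-bolt, 104 mm high from leg tips to tab top, 58 mm wide, 0.10 to 0.17 kg; origin and axes as ubolt_legs.
- holder: Fixed grey plastic block, 90 x 60 x 40 mm (x, y, z), with two 13 mm holes, 34 mm deep, at local x = +25 and -25 mm, in which the U-bolt stands; it lifts straight up out of them. Origin: centre of the underside, on the worktop.
- bracket: Fixed grey-painted bench bracket, 136 x 140 mm; origin at the centre of its underside, on the worktop; local y is the cartridge's axis. Side rails at x = +-58 mm (12 mm wide) are 63 mm high; saddle cheeks at y = +-55 mm (12 mm thick) rise to 84 mm. Over 30 N on the bracket, plate or cartridge, from U-bolt or robot, is damage.
- bracket_mid (a point): Bracket centre line, level with the top of the steel clamp plate (45 mm up; 100 x 150 x 8 mm, open below). Its two 10.5 mm holes are at local x = +-25 mm. The plate floats along local y: both holes can lie together anywhere from y = -20 to +20 mm, unmeasured; sliding it takes 7 N. It is sprung: yields down above 4 N, 2.5 N/mm, hard stop after 6 mm.
- cartridge_top (a point): Middle of the cartridge's upper side: a level steel cylinder, 36 mm diameter, 150 mm long plus narrow end fittings, along the bracket's local y over the plate's middle. It starts 6 to 9 mm too high, slides straight down under about 6 N (friction holds it where left) and ends on a hard stop: home is this point 87 mm above the worktop.
- beaker: Bystander: glass beaker, 51 mm diameter, 66 mm high, standing on the worktop; origin at its underside.
- spanner: Bystander: steel open-ended spanner, 144 mm long, lying on the worktop; origin at its underside.
- septa_tin: Bystander: round tin, 56 mm diameter, 28 mm high; origin at its underside.
Things that resemble listed ones, but are neither listed nor needed, are in the scene too. Leave any green look-alike of the holder alone.

How it is judged (in metres and radians):
On the way, in this order (a step that is already met when the one before it is completed fails the run):
1. the U-bolt has been lifted clear of its holder block (z of ubolt_legs in the frame of holder above 0.045 m), for 0.1 s.
2. both legs are through the clamp plate, astride the cartridge (horizontal distance between ubolt_legs and bracket below 0.024 m and z of ubolt_legs in the frame of bracket below 0.034 m), for 0.1 s.
At the end, for the whole second after the job is handed in: Cartridge within 1.5 mm of home; U-bolt upright and square astride it (each within 0.12 rad), both legs through the plate, leg tips at most 24 mm above the worktop and their middle within 24 mm of the bracket's, released and at rest (height (world z) of cartridge_top below 0.0885 m and z of ubolt_legs in the frame of bracket below 0.024 m and horizontal distance between ubolt_legs and bracket below 0.024 m and angle between ubolt_legs's own z axis and vertical below 0.12 rad and angle between the x axis of ubolt_legs and the x axis of bracket, either way round below 0.12 rad and linear speed of ubolt below 0.01 m/s); the robot touches nothing.
It fails at once if more than 30 N between the U-bolt and the bracket with its plate and cartridge (contact force between ubolt and bracket above 30 N).
It fails at once if the beaker, spanner or tin displaced by more than 20 mm (distance of any of beaker, spanner, septa_tin from where it was at the start of the episode above 0.02 m).
It fails at once if the arm or fingers push the cartridge or bracket with more than 30 N (contact force between any of the arm, the fingers and bracket above 30 N).
It also fails if it takes over 72 s, if anything falls off the work surface, if the arm or the gripper's body presses on something with over 40 N, if the wrist force passes 120 N, or if a joint passes its speed limit or range.

ROBOT

A 6-joint arm with a two-finger parallel gripper is mounted at the origin on the work surface; the furniture and walls round the work are solid. World frame = base frame: x ahead of the robot, y to its left, z up, the work surface at z = 0. Lengths are in mm, angles in rad, forces in N, time in s.
With the tool pointing down it reaches from about 425 to 1125 mm from the base axis. Payload 14.9 kg.
Tool frame: the origin (TCP) lies where the fingers leave the gripper's body, on its centre line; the fingertips stand 78 mm ahead of it and the grasp point (between the pads) lies 60 mm ahead of it; z points along the fingers, y is the line along which they close (so a half turn about z gives the same grasp; the last joint's range is limited). The gripper opens to 91 mm and grips with 3 to 60 N. Pads are 32 mm wide; open, the fingers measure 118 mm over their backs; the gripper's body (76 mm by 178 mm) begins 60 mm behind the grasp point.
Start: joints at [-1.149, 0.379, 1.734, -0, 1.028, -0.033], TCP at [307.496, -628.86, 292.232] pointing down, gripper open.
Joint ranges: [-2.77, 2.77], [-0.74, 2.19], [0, 2.66], [-1.06, 4.2], [0.31, 2.87], [-3.08, 3.08]. Speed limits (rad/s): [1.89, 1.89, 2.39, 3.14, 3.14, 3.14].

INTERFACE

Orientations are given as a unit quaternion [w, x, y, z].
In Python, from bench import * gives the robot as it stands. The module is installed in compiled form; this text tells all that it offers.
- The arm moves only by the tool jog_arm, never from a script. Its argument "commands" is a list of rows, each a list of 7 numbers: the turn, a rotation vector about the tool's x, y, z in degrees, then the shift along the tool's x, y, z in mm, then the finger opening in mm, from 0 to 91.2. In form: [[wx, wy, wz, dx, dy, dz, jaw], ...]. A call has 1 to 20 rows; each row is the pose to reach, as a shift and turn from the pose commanded when the call began, along the tool's axes at that moment; what a row does not reach only later rows make up. A row lasts 1/12 s, in which the tool goes at most 41.7 mm and 7.16 degrees, less where a joint would pass 70% of its speed; a pose out of reach is approached as far as the arm can. A call with a gripper value outside its range is refused whole. The fingers move at their own pace and stop on an object; "grip_force" is the grip in N (left out, the last holds). Time passes only in rows, so rows that repeat a pose let the fingers close. It gives the time, the measured TCP pose, the force, the opening and the grip force at its end, in the units of the state.
- get_obs(): the state, without advancing time (a new reading comes with each control period).
- grab_frame(name): name is "scene" or "top" or "wrist"; returns the picture (480x640x3 uint8, red, green, blue); there is no depth.
- camera_params(name): a dict with "K" (3x3 intrinsics, pixels), "k1" (the pictures are not rectified: a ray, as slopes to the right and down, at radius r is drawn at 1 + k1 r^2 times it, then the intrinsics apply), "rvec" (rotation vector, rad) and "tvec" (3), from world to camera coordinates, as OpenCV has them. Camera axes: x right, y down, z forward; pixel columns grow to the right and rows downward; lengths in mm; the calibration is good to about 2 mm. A picture is of the moment at which its call begins: read the wrist's pose just before it. camera_params takes no time and is no camera call; for the wrist camera it gives the pose at the moment of the call.
- job_done(): hands the job in; it is judged then, once.
The state is a dict: "time_s": time; "qpos": joint angles; "qvel": joint speeds; "effort": joint torques, N m; "tcp_pos": TCP position; "tool_rot": TCP orientation; "force": force on the tool from outside, world axes, zero at the start; "ft_torque": the same for the moment, N m; "gripper_width": opening from 0.0 (shut) to 1.0 (fully open); "grasp_force": force on a finger pad.
Only numpy, scipy, OpenCV 4.12 (cv2) and the standard library are available. Lean on these libraries where they do the work, as an engineer would, in place of code of your own. Each camera call takes 0.05 s, during which the arm holds its last target. There are 200 camera calls.

## Working session

There is one attempt and no reset: what is moved stays moved. The work goes in short steps, Python scripts to look and compute and a tool call to move; the robot and the scene stay as the last step left them, time stands still between calls to the robot, and variables do not carry over. Pictures are saved under pics/ and viewed, at most 10 in all, crops included, and the job is handed in when it is done.

Besides the shell and the picture viewer there is one more tool, called after "Emit:" in YAML: its name, and indented under it one key for each argument. jog_arm: Moves the arm, as the interface text tells. Its arguments: {"type":"object","properties":{"commands":{"type":"array"},"grip_force":{"type":"number"}},"required":["commands"]}

```bash
mkdir -p pics; cat > h.py <<'E'
from bench import *
import numpy as np, cv2
def ray(cam,px,P=None):
    P=P or camera_params(cam); K=np.array(P["K"]);k1=P["k1"]
    d=np.array([(px[0]-K[0,2])/K[0,0],(px[1]-K[1,2])/K[1,1]]);u=d.copy()
    for _ in range(20): u=d/(1+k1*(u@u))
    R=cv2.Rodrigues(np.array(P["rvec"],float))[0];t=np.array(P["tvec"],float).ravel()
    return -R.T@t, R.T@np.array([u[0],u[1],1])
def onz(cam,px,z,P=None):
    c,d=ray(cam,px,P); return c+d*(z-c[2])/d[2]
def proj(cam,X,P=None):
    P=P or camera_params(cam); K=np.array(P["K"]);R=cv2.Rodrigues(np.array(P["rvec"],float))[0]
    v=R@np.array(X,float)+np.array(P["tvec"],float).ravel();s=v[:2]/v[2];s=s*(1+P["k1"]*(s@s))
    return K[0,0]*s[0]+K[0,2],K[1,1]*s[1]+K[1,2]
def tri(a,pa,b,pb):
    c1,d1=ray(a,pa);c2,d2=ray(b,pb)
    s=np.linalg.lstsq(np.c_[d1,-d2],c2-c1,rcond=None)[0]
    p,q=c1+s[0]*d1,c2+s[1]*d2
    return (p+q)/2,np.linalg.norm(p-q)
def snap(cam,name):
    im=grab_frame(cam); cv2.imwrite(f"pics/{name}.png",im[:,:,::-1]); return im
E
python3 - <<'E'
from h import *
np.set_printoptions(precision=3,suppress=True)
snap("scene","s0");snap("top","t0")
for c in("scene","top"):
    print(c,ray(c,(320,240)),camera_params(c)["K"])
o=get_obs();print(o)
E
```

```text
scene (array([ 549.158,  657.347, 1131.226]), array([-0.037, -0.553, -0.833])) [[576.337   0.    313.35 ]
 [  0.    576.337 243.743]
 [  0.      0.      1.   ]]
top (array([ 239.818,  -29.045, 1396.708]), array([ 0.209, -0.021, -0.978])) [[531.36    0.    320.4  ]
 [  0.    531.36  239.987]
 [  0.      0.      1.   ]]
{'time_s': 0.1, 'qpos': array([-1.149,  0.379,  1.735, -0.   ,  1.029, -0.033]), 'qvel': array([-0.002, -0.002, -0.001,  0.   ,  0.001,  0.   ]), 'effort': array([  0.001, -76.503, -43.529,   0.065,   0.04 ,   0.   ]), 'tcp_pos': array([ 307.39 , -628.59 ,  291.644]), 'tool_rot': array([-0.   ,  0.974,  0.225, -0.   ]), 'force': array([-1.114, -0.656,  0.024]), 'ft_torque': array([ 0.003, -0.016,  0.017]), 'grasp_force': 0.0, 'gripper_width': 0.9986721835069972}
```

View pics/s0.png

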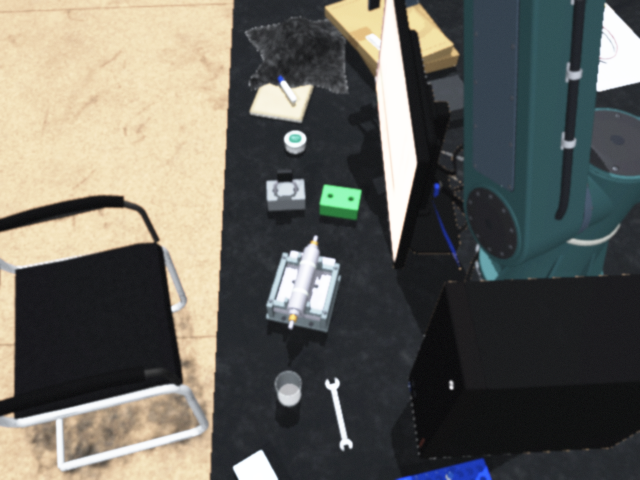

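View pics/t0.png

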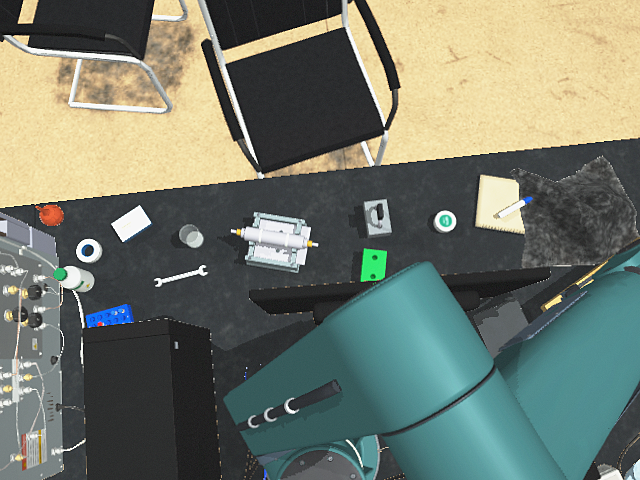

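```bash
python3 - <<'E'
from h import *
s=cv2.imread("pics/s0.png");t=cv2.imread("pics/t0.png")
a=cv2.resize(t[190:290,220:420],(800,400),interpolation=3)
b=cv2.resize(s[160:340,250:450],(400,360)[:2],interpolation=3)
cv2.imwrite("pics/c1.png",a)
b=cv2.resize(s[160:340,230:430],(660,594),interpolation=3);cv2.imwrite("pics/c2.png",b)
for n,p in dict(holder=(376,217),green=(374,265),br=(277,240),tin=(445,222),beak=(191,237),monL=(250,292),monR=(550,268)).items():print(n,onz("top",p,0 if n!="monL" else 0).round(),onz("top",p,300).round())
for n,p in dict(holder=(286,195),br=(303,290),monA=(398,262)).items():print(n,onz("scene",p,0).round(),onz("scene",p,300).round())
print(tri("top",(250,292),"scene",(400,264)))
E
```

```text
holder [ 584. -217.    0.] [ 510. -177.  300.]
green [ 454. -194.    0.] [ 408. -158.  300.]
br [552.  56.   0.] [485.  38. 300.]
tin [ 549. -401.    0.] [ 483. -321.  300.]
beak [587. 287.   0.] [512. 219. 300.]
monL [421. 141.   0.] [382. 104. 300.]
monR [ 391. -662.    0.] [ 359. -526.  300.]
holder [ 576. -232.    0.] [569.   4. 300.]
br [544.  39.   0.] [545. 203. 300.]
monA [323. -24.   0.] [383. 157. 300.]
(array([378.43716394, 117.20550795, 236.59888185]), np.float64(25.083391219834528))
```

View pics/c1.png

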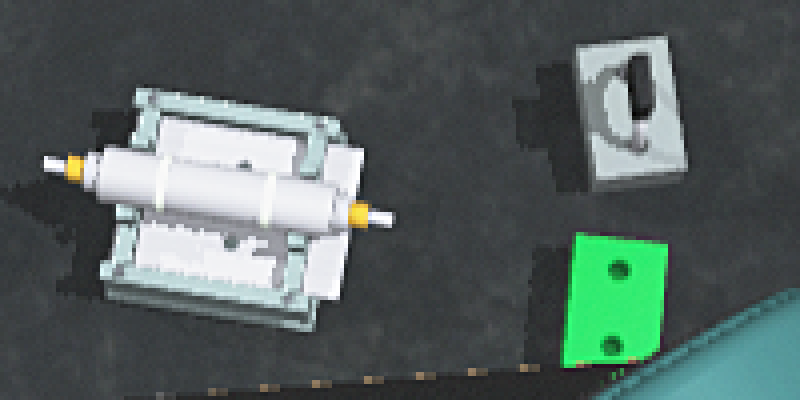

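View pics/c2.png

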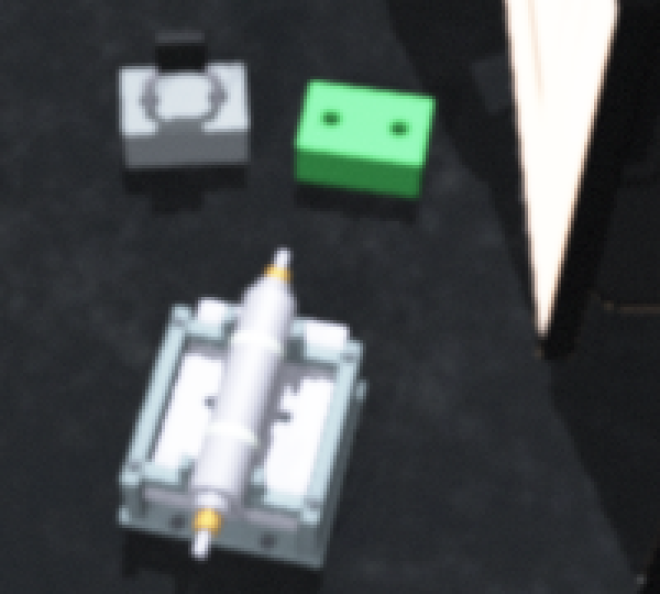

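```bash
python3 - <<'E'
from h import *
np.set_printoptions(precision=1,suppress=True)
for z in range(100,600,50):
    A=onz("top",(250,292),z);B=onz("top",(550,268),z);print(z,A,np.array(proj("scene",A)),B,np.array(proj("scene",B)))
c=lambda x,y:(220+x/4-.4,190+y/4-.4); s=lambda x,y:(230+x/3.3-.35,160+y/3.3-.35)
print("holes",onz("top",c(245,164),45),onz("top",c(231,242),45))
print("cart ends",onz("top",c(45,163),77),onz("top",c(395,220),77), "scene",onz("scene",s(283,250),77),onz("scene",s(201,555),77))
for q in[(575,47),(668,37),(688,177),(592,190)]: print("hold",onz("top",c(*q),40))
for q in[(119,67),(246,64),(248,130),(124,137)]: print("hold s",onz("scene",s(*q),40))
for q in[(139,90),(346,127),(313,312),(104,282)]: print("brk",onz("top",c(*q),63))
for q in[(633,55),(650,55),(652,115),(633,122)]: print("tab",onz("top",c(*q),110))
for q in[(156,33),(205,33)]: print("tab s",onz("scene",s(*q),110))
E
```

```text
100 [407.6 128.7 100. ] [371.9 302.6] [ 380.5 -616.3  100. ] [353.3  58.2]
150 [401.1 122.6 150. ] [377.1 287.7] [ 375.1 -593.6  150. ] [357.2  48.3]
200 [394.6 116.5 200. ] [382.6 271.8] [ 369.7 -571.   200. ] [361.4  37.7]
250 [388.2 110.4 250. ] [388.5 254.7] [ 364.2 -548.3  250. ] [365.8  26.2]
300 [381.7 104.3 300. ] [394.9 236.3] [ 358.8 -525.7  300. ] [370.6  13.9]
350 [375.2  98.3 350. ] [401.8 216.4] [ 353.4 -503.   350. ] [375.8   0.6]
400 [368.8  92.2 400. ] [409.2 194.9] [ 348.  -480.4  400. ] [381.5 -13.8]
450 [362.3  86.1 450. ] [417.3 171.6] [ 342.5 -457.8  450. ] [387.6 -29.6]
500 [355.8  80.  500. ] [426.  146.2] [ 337.1 -435.1  500. ] [394.4 -46.8]
550 [349.4  73.9 550. ] [435.6 118.4] [ 331.7 -412.5  550. ] [401.8 -65.6]
holes [565.7  41.1  45. ] [515.1  55.2  45. ]
cart ends [573.4 166.4  77. ] [510.7 -51.5  77. ] scene [511.9 -54.9  77. ] [572.5 165.3  77. ]
hold [ 621.  -184.1   40. ]
hold [ 620.7 -246.4   40. ]
hold [ 524.7 -245.9   40. ]
hold [ 523.4 -182.3   40. ]
hold s [ 623.7 -249.2   40. ]
hold s [ 529.6 -247.4   40. ]
hold s [ 530.6 -185.7   40. ]
hold s [ 620.2 -183.8   40. ]
brk [618.5 103.7  63. ]
brk [578.3 -27.2  63. ]
brk [460.3   6.8  63. ]
brk [494.9 137.2  63. ]
tab [ 591.9 -211.6  110. ]
tab [ 590.7 -222.3  110. ]
tab [ 552.  -218.1  110. ]
tab [ 548.9 -205.6  110. ]
tab s [ 592.9 -220.6  110. ]
tab s [ 558.5 -218.9  110. ]
```

Candidates: grey block with the black tab (top 376,217 – the real holder), green block with two holes (374,265 – look-alike, ignored). The crop shows the U-bolt's bend and tab over the grey one, and the two plate holes beside the cartridge at (281,231) and (278,250). I'll move there over the monitor's end.

Emit:
jog_arm:
  commands:
    - [0, 0, 0, 0, 0, -130, 91]
    - [0, 0, 0, 0, 0, -260, 91]
    - [0, 0, 0, 0, 0, -260, 91]
    - [0, 0, 0, 0, 0, -260, 91]
    - [0, 0, 0, 0, 0, -260, 91]
    - [0, 0, 0, 0, 0, -260, 91]
    - [0, 0, 0, 0, 0, -260, 91]
    - [0, 0, 0, 238, 116, -260, 91]
    - [0, 0, 0, 238, 116, -260, 91]
    - [0, 0, 0, 238, 116, -260, 91]
    - [0, 0, 0, 238, 116, -260, 91]
    - [0, 0, 0, 238, 116, -260, 91]
    - [0, 0, 0, 238, 116, -260, 91]
    - [0, 0, 0, 238, 116, -260, 91]

```text
time_s: 1.27
tcp_pos: [576.9, -627.3, 550.2]
tool_rot: [-0.001, 0.974, 0.227, -0.0]
force: [-0.9, 0.8, 0.4]
gripper_width: 0.998
grasp_force: 0.0
```

Emit:
jog_arm:
  commands:
    - [0, 0, 7, 181, -372, 0, 91]
    - [0, 0, 14, 181, -372, 0, 91]
    - [0, 0, 21, 181, -372, 0, 91]
    - [0, 0, 26, 181, -372, 0, 91]
    - [0, 0, 26, 181, -372, 0, 91]
    - [0, 0, 26, 181, -372, 0, 91]
    - [0, 0, 26, 181, -372, 0, 91]
    - [0, 0, 26, 181, -372, 0, 91]
    - [0, 0, 26, 181, -372, 0, 91]
    - [0, 0, 26, 181, -372, 0, 91]
    - [0, 0, 26, 181, -372, 0, 91]
    - [0, 0, 26, 181, -372, 100, 91]
    - [0, 0, 26, 181, -372, 180, 91]
    - [0, 0, 26, 181, -372, 180, 91]
    - [0, 0, 26, 181, -372, 180, 91]
    - [0, 0, 26, 181, -372, 180, 91]
    - [0, 0, 26, 181, -372, 180, 91]

```text
time_s: 2.68
tcp_pos: [570.2, -214.5, 368.7]
tool_rot: [-0.001, 1.0, 0.0, -0.003]
force: [-0.5, -0.0, 0.4]
gripper_width: 0.997
grasp_force: 0.0
```

```bash
python3 - <<'E'
from h import *
np.set_printoptions(precision=3,suppress=True)
P=camera_params("wrist");o=get_obs();snap("wrist","w1");print(o["time_s"],o["tcp_pos"],o["tool_rot"],o["force"])
print(ray("wrist",(320,240),P)); print(proj("wrist",(572,-215,110),P),proj("wrist",(573,-215,40),P))
E
```

```text
2.6833 [ 570.235 -214.497  368.698] [-0.001  1.     0.    -0.003] [-0.526 -0.009  0.38 ]
(array([ 639.879, -215.2  ,  460.712]), array([-0.258, -0.011, -0.966]))
(np.float64(315.3050165444935), np.float64(210.51062854396872)) (np.float64(315.3605495537096), np.float64(196.17003712735539))
```

View pics/w1.png

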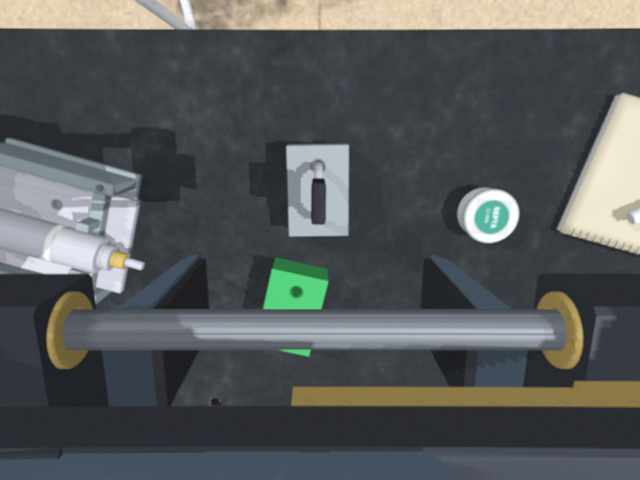

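The wrist view shows the grey holder at (287–349, 144–237) with the tab at (311–326, 178–224).

```bash
python3 - <<'E'
from h import *
np.set_printoptions(precision=1,suppress=True)
im=cv2.imread("pics/w1.png");g=im.max(2)
for r in(190,200,210,218): print(r,g[r,304:334])
print(g[170:230,318])
for q in[(311.5,222),(326,222),(313,185),(326,180)]:print(onz("wrist",q,110))
for q in[(287,145),(349,145),(349,236),(287,237)]:print("h",onz("wrist",q,40))
E
```

```text
190 [199 198 199 200 201 200 188 126  62  57  62  63  65  66  67  70  70  73
  72  72  65 100 162 197 202 201 201 201 200 201]
200 [199 199 199 199 200 200 186 121  56  54  64  63  64  67  67  67  69  72
  73  71  71 116 176 197 201 200 201 200 201 201]
210 [142 144 146 161 188 192 174 108  52  58  64  66  64  68  68  69  69  73
  72  69  71 124 182 199 199 199 199 199 199 200]
218 [172 171 170 167 162 159 143  92  53  60  65  67  66  68  69  73  71  73
  72  69  70 119 176 196 200 199 199 199 199 200]
[197 208 215 216 215 216 215 199 134  54  31  30  40  55  60  66  66  67
  70  67  67  68  69  67  67  68  70  69  67  69  67  69  67  67  69  66
  69  69  67  67  68  70  67  71  68  67  68  68  69  70  71  71  68  77
 131 187 199 200 199 199]
[ 563.6 -212.6  110. ]
[ 563.6 -225.   110. ]
[ 595.1 -213.9  110. ]
[ 599.3 -224.7  110. ]
h [ 625.2 -188.2   40. ]
h [ 625.2 -248.7   40. ]
h [ 533.6 -250.6   40. ]
h [ 532.5 -186.8   40. ]
```

Emit:
jog_arm:
  commands:
    - [0, 0, 0, 7, 4, 40, 91]
    - [0, 0, 0, 7, 4, 80, 91]
    - [0, 0, 0, 7, 4, 120, 91]
    - [0, 0, 0, 7, 4, 150, 70]
    - [0, 0, 0, 7, 4, 175, 50]
    - [0, 0, 0, 7, 4, 195, 40]
    - [0, 0, 0, 7, 4, 205, 40]
    - [0, 0, 0, 7, 4, 206, 40]
    - [0, 0, 0, 7, 4, 206, 40]
    - [0, 0, 0, 7, 4, 206, 40]

```text
time_s: 3.57
tcp_pos: [579.7, -219.4, 168.4]
tool_rot: [0.001, 1.0, 0.001, 0.001]
force: [0.5, 0.4, -0.1]
gripper_width: 0.521
grasp_force: 0.0
```

```bash
python3 - <<'E'
from h import *
np.set_printoptions(precision=3,suppress=True)
P=camera_params("wrist");o=get_obs();snap("wrist","w2");print(o["time_s"],o["tcp_pos"],o["tool_rot"],o["force"],o["gripper_width"])
print(proj("wrist",(577,-218.5,110),P))
E
```

```text
3.5667 [ 579.695 -219.373  168.412] [0.001 1.    0.001 0.001] [ 0.471  0.355 -0.058] 0.5205719873491897
(np.float64(310.78155237975915), np.float64(322.14034721339453))
```

View pics/w2.png

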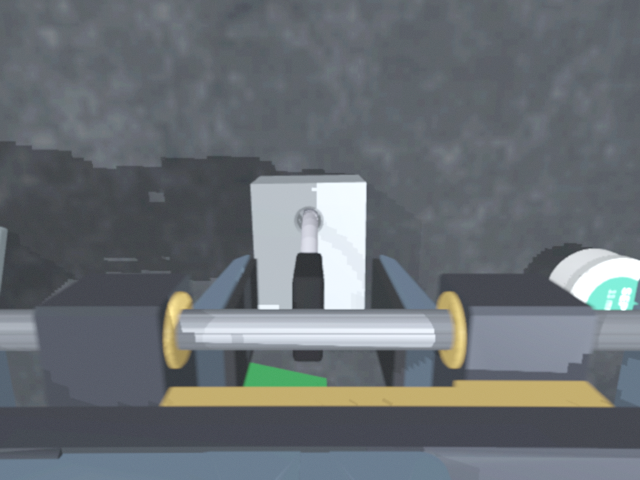

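The view shows the tab centred between the fingers at (308, 255–360), with the leg in its holder hole at (308, 218).

```bash
python3 - <<'E'
from h import *
np.set_printoptions(precision=1,suppress=True)
im=cv2.imread("pics/w2.png");g=im.max(2)
print(g[245:312,308]); print(g[346:366,308]); print(g[300,285:330])
for r in(280,284,360):print(r,onz("wrist",(308,r),110))
print(onz("wrist",(308,218),40))
for q in[(315,186),(365,181),(252,183)]:print("h",onz("wrist",q,40))
for _ in range(1):print(get_obs()["tcp_pos"])
E
```

```text
[236 235 236 236 236 236 230 183  99  56  55  57  59  56  56  55  57  56
  57  55  57  55  56  56  56  56  56  56  58  56  56  60  65  65  70  70
  69  70  71  70  70  71  70  70  71  70  71  70  73  72  71  73  71  71
  71  71  74  69  71  69  69  72  70  86 118 128 135]
[154 144 135 120  85  64  62  63  64  65  62  66  62  60  66  85 106 112
 112 111]
[199 199 199 199 201 199 184 118  61  68  72  72  72  72  72  73  71  71
  73  70  71  70  72  71  73  71  71  71  71  71  71  71  69  69  69  62
  58  61 112 200 250 255 255 255 255]
280 [ 594.1 -217.4  110. ]
284 [ 592.5 -217.4  110. ]
360 [ 560.7 -217.3  110. ]
[ 603.6 -216.5   40. ]
h [ 620.5 -220.2   40. ]
h [ 623.2 -246.1   40. ]
h [ 622.1 -187.4   40. ]
[ 579.6 -219.3  168.3]
```

Emit:
jog_arm:
  commands:
    - [0, 0, 0, -1, -1, 3, 40]
    - [0, 0, 0, -2, -2, 6, 40]
    - [0, 0, 0, -2, -2, 6, 10]
    - [0, 0, 0, -2, -2, 6, 5]
    - [0, 0, 0, -2, -2, 6, 5]
    - [0, 0, 0, -2, -2, 6, 5]
    - [0, 0, 0, -2, -2, 6, 5]
    - [0, 0, 0, -2, -2, 6, 5]
    - [0, 0, 0, -2, -2, 6, 5]
    - [0, 0, 0, -2, -2, 6, 5]
  grip_force: 40

```text
time_s: 4.45
tcp_pos: [576.5, -216.9, 160.3]
tool_rot: [0.0, 1.0, 0.001, 0.0]
force: [-0.5, -0.2, 1.4]
gripper_width: 0.132
grasp_force: 40.0
```

Emit:
jog_arm:
  commands:
    - [0, 0, 0, 0, 0, -5, 5]
    - [0, 0, 0, 0, 0, -15, 5]
    - [0, 0, 0, 0, 0, -30, 5]
    - [0, 0, 0, 0, 0, -50, 5]
    - [0, 0, 0, 0, 0, -75, 5]
    - [0, 0, 0, 0, 0, -105, 5]
    - [0, 0, 0, 0, 0, -140, 5]
    - [0, 0, 0, 0, 0, -170, 5]
    - [0, 0, 4, -10, -20, -190, 5]
    - [0, 0, 8, -20, -50, -200, 5]
    - [0, 0, 12, -30, -85, -200, 5]
    - [0, 0, 16, -40, -120, -200, 5]
    - [0, 0, 16, -55, -155, -200, 5]
    - [0, 0, 16, -65, -185, -200, 5]
    - [0, 0, 16, -67, -197, -200, 5]
    - [0, 0, 16, -67, -197, -200, 5]
    - [0, 0, 16, -67, -197, -200, 5]
    - [0, 0, 16, -67, -197, -200, 5]

```text
time_s: 5.95
tcp_pos: [509.6, -20.5, 360.7]
tool_rot: [0.0, 0.99, -0.139, 0.0]
force: [-0.3, -0.3, -1.4]
gripper_width: 0.124
grasp_force: 40.0
```

```bash
python3 - <<'E'
from h import *
np.set_printoptions(precision=3,suppress=True)
P=camera_params("wrist");o=get_obs();snap("wrist","w3");print(o["time_s"],o["tcp_pos"],o["tool_rot"],o["force"],o["gripper_width"],P)
print(proj("wrist",(566,41,45),P),proj("wrist",(515,55,45),P))
E
```

```text
5.95 [509.61  -20.523 360.666] [ 0.     0.99  -0.139  0.   ] [-0.284 -0.313 -1.359] 0.12350745364667076 {'K': array([[424.907,   0.   , 314.363],
       [  0.   , 424.907, 236.457],
       [  0.   ,   0.   ,   1.   ]]), 'k1': 0.013059752375877792, 'rvec': array([-1.794,  2.379,  0.294]), 'tvec': array([120.403, 437.434, 576.959])}
(np.float64(235.57780570015296), np.float64(164.33519514703903)) (np.float64(238.62921240114224), np.float64(218.94205574312872))
```

View pics/w3.png

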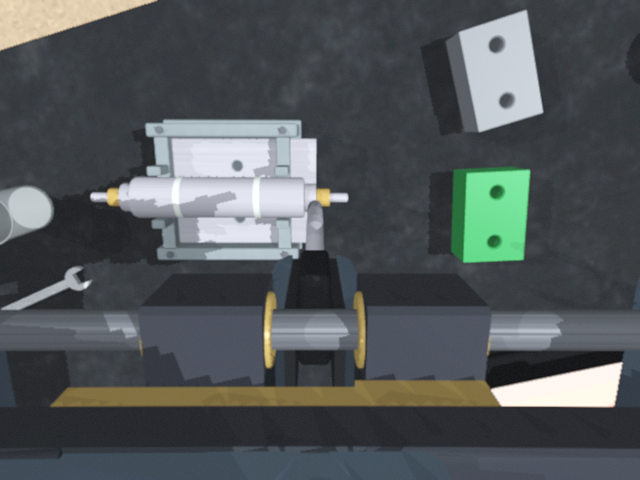

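The wrist view shows the bracket square to the image, plate holes at (237,165) and (239,219, partly hidden), cartridge axis from (92,197) to (347,198), and the emptied holder at top right.

```bash
python3 - <<'E'
from h import *
np.set_printoptions(precision=1,suppress=True)
im=cv2.imread("pics/w3.png");g=cv2.cvtColor(im,6)
print(g[157:174,228:248]); print(g[214:226,228:250])
u=np.array([.961,-.2765,0]);v=np.array([.2765,.961,0])
o=get_obs();T=o["tcp_pos"]
def L(n,q,z):
    X=onz("wrist",q,z);d=X-T;print(n,X,"rel tcp bx,by:",d@u,d@v)
L("h1",(237,165),45);L("h2",(239,219),45)
L("cL",(92,197),77);L("cR",(347,198),77)
for n,q in dict(tl=(147,123),tr=(300,121),br=(305,249),bl=(158,249)).items():L(n,q,63)
# tip check in-hand: leg +x visible
L("leg+ at tip?",(316,200),T[2]-153)
E
```

```text
[[231 231 230 231 231 231 232 231 231 232 231 231 231 230 230 231 231 231
  231 231]
 [230 229 230 230 230 231 229 228 226 228 229 230 230 230 230 230 230 229
  230 229]
 [229 229 229 229 228 225 219 212 208 212 216 223 227 229 229 228 229 229
  228 229]
 [228 228 228 227 221 210 190 174 168 172 180 198 214 224 228 228 228 228
  228 227]
 [228 228 227 223 209 187 160 137 130 132 139 158 181 206 222 227 227 227
  228 227]
 [229 229 226 216 195 163 135 124 122 121 122 127 144 179 210 226 229 229
  229 228]
 [230 230 225 208 178 144 123 123 125 124 124 123 127 154 196 223 231 230
  230 230]
 [231 229 223 203 165 134 125 124 124 125 123 124 124 141 180 215 229 231
  231 230]
 [230 229 223 203 163 134 125 124 123 125 124 122 125 134 171 210 228 230
  230 229]
 [230 229 224 205 166 139 125 125 124 123 124 123 124 134 167 207 227 230
  229 229]
 [230 230 226 210 175 145 131 125 124 124 123 123 124 138 175 211 227 230
  230 230]
 [230 230 228 217 194 166 142 126 123 124 122 123 129 154 195 221 229 231
  231 231]
 [230 230 229 224 213 190 163 138 127 124 123 128 145 178 210 227 231 231
  231 
[... 1453 characters left out ...]
220 222]]
h1 [565.   39.6  45. ] rel tcp bx,by: 36.51621339655402 73.31206979366344
h2 [514.8  54.4  45. ] rel tcp bx,by: -15.780889191637367 73.65898833469191
cL [574.5 166.   77. ] rel tcp bx,by: 10.667770368951388 197.40481062294518
cR [511.2 -51.6  77. ] rel tcp bx,by: 10.087536444141197 -29.24541660076251
tl [622.1 100.8  63. ] rel tcp bx,by: 74.50649298230758 147.92250408279716
tr [586.7 -29.7  63. ] rel tcp bx,by: 76.51446183064277 12.625917103152904
br [472.5  -0.9  63. ] rel tcp bx,by: -41.15501052544352 8.747276541721943
bl [511.1 133.5  63. ] rel tcp bx,by: -41.260840926595534 148.63153936956627
leg+ at tip? [537.6 -29.9 207.5] rel tcp bx,by: 29.424915786736697 -1.1316749954245404
```

Emit:
jog_arm:
  commands:
    - [0, 0, 0, 3, -25, 0, 5]
    - [0, 0, 0, 6, -50, 10, 5]
    - [0, 0, 0, 9, -73, 30, 5]
    - [0, 0, 0, 9.5, -73.5, 55, 5]
    - [0, 0, 0, 9.5, -73.5, 75, 5]
    - [0, 0, 0, 9.5, -73.5, 88, 5]
    - [0, 0, 0, 9.5, -73.5, 92, 5]
    - [0, 0, 0, 9.5, -73.5, 92, 5]
    - [0, 0, 0, 9.5, -73.5, 92, 5]

```text
time_s: 6.75
tcp_pos: [539.1, 47.6, 268.8]
tool_rot: [-0.0, 0.99, -0.139, 0.0]
force: [0.0, 0.1, -2.1]
gripper_width: 0.134
grasp_force: 40.0
```

```bash
python3 - <<'E'
from h import *
np.set_printoptions(precision=3,suppress=True)
P=camera_params("wrist");o=get_obs();im=snap("wrist","w4");print(o["time_s"],o["tcp_pos"],o["tool_rot"],o["force"])
cv2.imwrite("pics/w4c.png",cv2.resize(im[100:300,220:400,::-1],(540,600),interpolation=3))
u=np.array([.961,-.2765,0]);v=np.array([.2765,.961,0]);T=o["tcp_pos"];C=np.array([T[0],T[1],0])
print("hole exp",proj("wrist",C+u*26.4+[0,0,45],P),"tip exp",proj("wrist",C+u*26.4+[0,0,T[2]-154.3],P))
E
```

```text
6.75 [539.13   47.586 268.812] [-0.     0.99  -0.139  0.   ] [ 0.02   0.137 -2.136]
hole exp (np.float64(314.2425750592581), np.float64(188.7665769703828)) tip exp (np.float64(314.14139876586614), np.float64(204.73009186911193))
```

View pics/w4c.png

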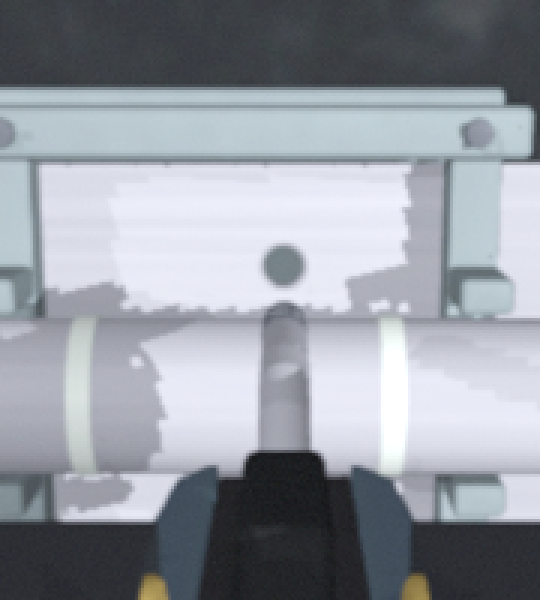

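The crop shows the plate hole at (284,265) and the leg tip end at (284,303) directly in line, columns aligned.

```bash
python3 - <<'E'
from h import *
np.set_printoptions(precision=1,suppress=True)
im=cv2.imread("pics/w4.png");g=cv2.cvtColor(im,6)
print(g[178:215,314]); print(g[188,302:328]); print(g[204,302:328]);print(g[212,300:330])
u=np.array([.961,-.2765,0]);v=np.array([.2765,.961,0]);T=get_obs()["tcp_pos"]
for n,q,z in[("hole",(314.3,188),45),("hole top",(314.3,180.8),45),("hole bot",(314.3,195),45),("tip outer",(314.3,201),T[2]-154.3),("tip outer+3",(314.3,201),T[2]-151.3)]:
    d=onz("wrist",q,z)-T;print(n,d@u,d@v)
E
```

```text
[238 235 224 189 144 126 127 129 127 128 128 128 128 126 128 126 132 174
 214 231 237 228 176 124 121 120 121 116 130 134 135 133 134 135 134 138
 145]
[235 235 235 232 219 188 144 126 126 128 129 126 128 128 128 127 126 128
 142 177 213 233 236 235 235 236]
[186 174 171 171 173 165 141 119 122 126 123 128 121 120 112 116 128 133
 132 148 169 173 172 170 171 172]
[198 198 198 197 198 198 187 152 134 133 133 132 131 134 134 139 143 147
 151 155 157 161 178 194 198 197 197 197 197 197]
hole 27.101707458511576 -0.012780734082831202
hole top 32.46703483695291 -0.00860597002669472
hole bot 21.84202828295763 -0.01687362991396757
tip outer 28.740266106254115 -0.08133218626458305
tip outer+3 29.231165281525847 -0.08394624849561083
```

Emit:
jog_arm:
  commands:
    - [0, 0, 0, 1, 0, 5, 5]
    - [0, 0, 0, 1, 0, 15, 5]
    - [0, 0, 0, 1, 0, 27, 5]
    - [0, 0, 0, 1, 0, 39, 5]
    - [0, 0, 0, 1, 0, 49, 5]
    - [0, 0, 0, 1, 0, 57, 5]
    - [0, 0, 0, 1, 0, 61, 5]
    - [0, 0, 0, 1, 0, 62, 5]
    - [0, 0, 0, 1, 0, 62, 5]
    - [0, 0, 0, 1, 0, 62, 5]

```text
time_s: 7.63
tcp_pos: [539.8, 47.9, 206.5]
tool_rot: [-0.0, 0.99, -0.139, 0.0]
force: [0.2, -0.2, -0.9]
gripper_width: 0.13
grasp_force: 40.0
```

Emit:
jog_arm:
  commands:
    - [0, 0, 0, 0, 0, 2, 5]
    - [0, 0, 0, 0, 0, 4, 5]
    - [0, 0, 0, 0, 0, 6, 5]
    - [0, 0, 0, 0, 0, 8, 5]
    - [0, 0, 0, 0, 0, 9, 5]
    - [0, 0, 0, 0, 0, 9, 5]
    - [0, 0, 0, 0, 0, 9, 5]

```text
time_s: 8.22
tcp_pos: [539.5, 47.9, 197.2]
tool_rot: [0.0, 0.99, -0.139, -0.0]
force: [-0.4, 0.1, -1.3]
gripper_width: 0.13
grasp_force: 40.0
```

No contact with tips at ~43; continue in small steps.

Emit:
jog_arm:
  commands:
    - [0, 0, 0, 0, 0, 1, 5]
    - [0, 0, 0, 0, 0, 2, 5]
    - [0, 0, 0, 0, 0, 3, 5]
    - [0, 0, 0, 0, 0, 4, 5]
    - [0, 0, 0, 0, 0, 4, 5]
    - [0, 0, 0, 0, 0, 4, 5]

```text
time_s: 8.72
tcp_pos: [539.5, 47.9, 193.2]
tool_rot: [0.0, 0.99, -0.139, -0.0]
force: [-0.5, -0.7, -2.6]
gripper_width: 0.127
grasp_force: 40.0
```

Emit:
jog_arm:
  commands:
    - [0, 0, 0, 0, 0, 1, 5]
    - [0, 0, 0, 0, 0, 2, 5]
    - [0, 0, 0, 0, 0, 3, 5]
    - [0, 0, 0, 0, 0, 4, 5]
    - [0, 0, 0, 0, 0, 4, 5]
    - [0, 0, 0, 0, 0, 4, 5]

```text
time_s: 9.22
tcp_pos: [539.5, 47.9, 189.2]
tool_rot: [-0.0, 0.99, -0.139, -0.0]
force: [-0.3, 0.4, -1.4]
gripper_width: 0.127
grasp_force: 40.0
```

Emit:
jog_arm:
  commands:
    - [0, 0, 0, 0, 0, 1, 5]
    - [0, 0, 0, 0, 0, 2, 5]
    - [0, 0, 0, 0, 0, 3, 5]
    - [0, 0, 0, 0, 0, 4, 5]
    - [0, 0, 0, 0, 0, 4, 5]
    - [0, 0, 0, 0, 0, 4, 5]

```text
time_s: 9.72
tcp_pos: [539.5, 47.9, 185.1]
tool_rot: [0.0, 0.99, -0.139, -0.0]
force: [-0.2, 0.5, -0.9]
gripper_width: 0.126
grasp_force: 40.0
```

Emit:
jog_arm:
  commands:
    - [0, 0, 0, 0, 0, 0.5, 5]
    - [0, 0, 0, 0, 0, 1, 5]
    - [0, 0, 0, 0, 0, 1.5, 5]
    - [0, 0, 0, 0, 0, 2, 5]
    - [0, 0, 0, 0, 0, 2.5, 5]
    - [0, 0, 0, 0, 0, 3, 5]
    - [0, 0, 0, 0, 0, 3, 5]

```text
time_s: 10.3
tcp_pos: [539.6, 47.9, 182.4]
tool_rot: [-0.0, 0.99, -0.139, 0.0]
force: [-1.8, -0.4, 4.5]
gripper_width: 0.129
grasp_force: 40.0
```

Emit:
jog_arm:
  commands:
    - [0, 0, 0, 0, 0, 0.5, 5]
    - [0, 0, 0, 0, 0, 1, 5]
    - [0, 0, 0, 0, 0, 1.5, 5]
    - [0, 0, 0, 0, 0, 2, 5]
    - [0, 0, 0, 0, 0, 2, 5]
    - [0, 0, 0, 0, 0, 2, 5]

```text
time_s: 10.8
tcp_pos: [539.6, 47.9, 180.2]
tool_rot: [-0.0, 0.99, -0.139, 0.0]
force: [-0.3, -0.2, 3.4]
gripper_width: 0.128
grasp_force: 40.0
```

Emit:
jog_arm:
  commands:
    - [0, 0, 0, 0, 0, 0.5, 5]
    - [0, 0, 0, 0, 0, 1, 5]
    - [0, 0, 0, 0, 0, 1.5, 5]
    - [0, 0, 0, 0, 0, 2, 5]
    - [0, 0, 0, 0, 0, 2.5, 5]
    - [0, 0, 0, 0, 0, 3, 5]
    - [0, 0, 0, 0, 0, 3, 5]

```text
time_s: 11.38
tcp_pos: [539.6, 47.9, 177.2]
tool_rot: [-0.0, 0.99, -0.139, 0.0]
force: [-0.9, 0.1, 4.1]
gripper_width: 0.128
grasp_force: 40.0
```

Emit:
jog_arm:
  commands:
    - [0, 0, 0, 0, 0, 0.5, 5]
    - [0, 0, 0, 0, 0, 1, 5]
    - [0, 0, 0, 0, 0, 1, 5]
    - [0, 0, 0, 0, 0, 1, 5]

```text
time_s: 11.72
tcp_pos: [539.5, 47.9, 176.2]
tool_rot: [-0.0, 0.99, -0.139, 0.0]
force: [-1.2, 0.3, 2.9]
gripper_width: 0.129
grasp_force: 40.0
```

Emit:
jog_arm:
  commands:
    - [0, 0, 0, 0, 0, 0.5, 5]
    - [0, 0, 0, 0, 0, 1, 5]
    - [0, 0, 0, 0, 0, 1, 5]
    - [0, 0, 0, 0, 0, 1, 5]

```text
time_s: 12.05
tcp_pos: [539.6, 47.9, 175.2]
tool_rot: [-0.0, 0.99, -0.139, 0.0]
force: [0.7, 0.2, 3.1]
gripper_width: 0.129
grasp_force: 40.0
```

Emit:
jog_arm:
  commands:
    - [0, 0, 0, 0, 0, 0.3, 5]
    - [0, 0, 0, 0, 0, 0.6, 5]
    - [0, 0, 0, 0, 0, 0.6, 5]
    - [0, 0, 0, 0, 0, 0.6, 5]

```text
time_s: 12.38
tcp_pos: [539.5, 47.9, 174.6]
tool_rot: [-0.0, 0.99, -0.139, -0.0]
force: [-0.5, -0.1, 3.6]
gripper_width: 0.127
grasp_force: 40.0
```

Emit:
jog_arm:
  commands:
    - [0, 0, 0, 0, 0, 0.3, 5]
    - [0, 0, 0, 0, 0, 0.5, 5]
    - [0, 0, 0, 0, 0, 0.5, 5]
    - [0, 0, 0, 0, 0, 0.5, 5]

```text
time_s: 12.72
tcp_pos: [539.6, 47.9, 174.3]
tool_rot: [-0.0, 0.99, -0.139, 0.0]
force: [-1.6, -0.1, 6.4]
gripper_width: 0.132
grasp_force: 40.0
```

Emit:
jog_arm:
  commands:
    - [0, 0, 0, 0, 0, 0.2, 5]
    - [0, 0, 0, 0, 0, 0.4, 5]
    - [0, 0, 0, 0, 0, 0.4, 5]
    - [0, 0, 0, 0, 0, 0.4, 5]

```text
time_s: 13.05
tcp_pos: [539.6, 47.9, 174.1]
tool_rot: [0.0, 0.99, -0.139, -0.0]
force: [-3.2, 0.3, 11.2]
gripper_width: 0.133
grasp_force: 40.0
```

Hard stop reached at the predicted height (tips ≈20 mm). Ease off, release and rise.

Emit:
jog_arm:
  commands:
    - [0, 0, 0, 0, 0, -0.5, 5]
    - [0, 0, 0, 0, 0, -0.7, 5]
    - [0, 0, 0, 0, 0, -0.7, 10]
    - [0, 0, 0, 0, 0, -0.7, 20]
    - [0, 0, 0, 0, 0, -0.7, 40]
    - [0, 0, 0, 0, 0, -0.7, 40]
    - [0, 0, 0, 0, 0, -0.7, 40]
    - [0, 0, 0, 0, 0, -0.7, 40]
    - [0, 0, 0, 0, 0, -0.7, 40]
    - [0, 0, 0, 0, 0, -10, 40]
    - [0, 0, 0, 0, 0, -30, 40]
    - [0, 0, 0, 0, 0, -60, 40]
    - [0, 0, 0, 0, 0, -95, 40]
    - [0, 0, 0, 0, 0, -130, 40]
    - [0, 0, 0, 0, 0, -150, 40]
    - [0, 0, 0, 0, 0, -150, 40]
    - [0, 0, 0, 0, 0, -150, 40]

```text
time_s: 14.47
tcp_pos: [539.8, 47.9, 325.3]
tool_rot: [-0.0, 0.99, -0.139, 0.001]
force: [-0.6, -0.6, 0.5]
gripper_width: 0.439
grasp_force: 0.0
```

```bash
python3 - <<'E'
from h import *
o=get_obs();im=snap("wrist","w5");print(o["time_s"],o["tcp_pos"],o["force"],o["gripper_width"])
s=snap("scene","s5");b=cv2.resize(s[220:350,240:370,::-1],(480,480),interpolation=3)
cv2.imwrite("pics/f.png",np.hstack([cv2.resize(im[90:410,120:440,::-1],(320,320)),cv2.resize(b,(320,320))]))
E
```

```text
14.4667 [539.80517178  47.93449099 325.28434678] [-0.56229436 -0.59752992  0.51653838] 0.4390608210014762
```

View pics/f.png

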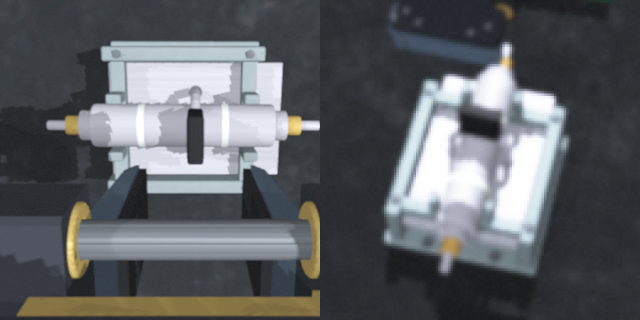

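The pictures show the U-bolt upright astride the cartridge at (195,130) left and (480,120) right, released, with the gripper clear.

```bash
python3 -c "
from bench import *
print(job_done())"
```

```text
the job is handed in; nothing more can be done
None
```

The U-bolt is through both clamp-plate holes astride the cartridge and was pressed down gently (about 12 N, against the 30 N limit) until the cartridge met its stop at the height expected for home. The U-bolt is released and the job handed in at about 14.5 s; no verdict came back.

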